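Spring cartridge check: compress to the band, read the force, reject the hard one

ROBOT

A 6-joint arm with a two-finger parallel gripper is mounted at the origin on a cart in front of the work surface, level with it; the furniture and walls round the work are solid. World frame = base frame: x ahead of the robot, y to its left, z up, the work surface at z = 0. Lengths are in mm, angles in rad, forces in N, time in s.
With the tool pointing down it reaches from about 350 to 775 mm from the base axis. Payload 7.3 kg.
Tool frame: the origin (TCP) lies on the centre line of the jaws, within the pads' length; the fingertips stand 8 mm ahead of it and the grasp point (between the pads) lies 11 mm behind it (env.tip_reach is the distance from the TCP to the fingertips, in mm); z points along the fingers, y is the line along which they close (so a half turn about z gives the same grasp; the last joint's range is limited). The gripper opens to 92 mm and grips with 3 to 60 N. Pads are 19 mm wide; open, the fingers measure 130 mm over their backs; the gripper's body (75 mm by 190 mm) begins 47 mm behind the grasp point.
Start: joints at [-1.344, 0.342, 1.524, -0, 1.275, -0.146], TCP at [191.241, -488.949, 234.741] pointing down, gripper open.
Joint ranges: [-2.53, 2.53], [-0.77, 2.02], [0.04, 2.7], [-1, 4.14], [0.28, 2.66], [-3.11, 3.11]. Speed limits (rad/s): [2.57, 2.57, 3.14, 3.14, 3.14, 3.14].

INTERFACE

Orientations are given as [roll, pitch, yaw] about the fixed x, y, z axes, in that order (R = Rz(yaw) Ry(pitch) Rx(roll)).
In Python, from plant import env gives the robot as it stands. The module is installed in compiled form; this text tells all that it offers.
- The arm moves only by the shell command python3 -m inch 'ROWS' [OPENING] [FORCE]. ROWS is a JSON object whose one key "plan" holds a list of rows, each a list of 2 entries, a list of its own where there are three numbers: the shift along the tool's x, y, z in units of 60 mm (1.0 is 60 mm), then the turn, a rotation vector about the tool's x, y, z in units of 5 degrees (1.0 is 5 degrees). A call has 1 to 12 rows; each row shifts and turns the commanded pose from where the row before left it, along the tool's axes as they then stand; what a row does not reach is not made up. A row lasts 1/8 s, in which the tool goes at most 62.5 mm and 10.7 degrees, less where a joint would pass 70% of its speed; a pose out of reach is approached as far as the arm can. A call is refused whole if a number of a shift passes 1 or a number of a turn 1, either way. A call with a gripper value outside its range is refused whole. OPENING is the opening, from -1 (shut) to 1 (fully open), set as the call begins (- or left out, the last holds). The fingers move at their own pace and stop on an object; FORCE is the grip in N (left out, the last holds). Time passes only in rows, so rows that do not move let the fingers close. It gives the time, the measured TCP pose, the force, the opening and the grip force at its end, in the units of the state.
- env.observe(): the state, without advancing time (a new reading comes with each control period).
- env.get_image(name): name is "scene" or "top" or "wrist"; returns a dict with "pixels" (400x640x3 uint8, red, green, blue), "range_z" (400x640 float32, mm along the optical axis (not along the pixel's ray), 0 where there is no reading), "K" (3x3 intrinsics, pixels), "R" (3x3) and "t" (3): a world point X has camera coordinates R X + t. Camera axes: x right, y down, z forward; pixel columns grow to the right and rows downward; lengths in mm; the calibration is good to about 2 mm. A picture is of the moment at which its call begins.
- env.job_done(): hands the job in; it is judged then, once.
The state is a dict: "clock": time; "joint_pos": joint angles; "qd": joint speeds; "effort": joint torques, N m; "tcp_pos": TCP position; "tcp_rot": TCP orientation; "contact_force": force on the tool from outside, world axes, zero at the start; "moment": the same for the moment, N m; "gripper_width": finger opening in mm; "grip_force": force on a finger pad.
Only numpy, scipy, OpenCV 4.12 (cv2) and the standard library are available. Lean on these libraries where they do the work, as an engineer would, in place of code of your own. Each camera call takes 0.05 s, during which the arm holds its last target. There are 200 camera calls.

TASK

Test the two spring cartridges in the blue tester, the left one first, then the right: press the cap slowly straight down until the housing rim reaches the red band on its stem and hold it there for about a second; one of the two is too hard, and on that one stop as soon as the push reaches about 12 N, hold that push for about a second instead and let go. Never load a cartridge above 20 N. Then stand the hard cartridge upright in the red reject tray, leave the good one in its well, and do not disturb the things around.

Things in the scene. Friction and masses are not known exactly. Their poses are not given: they have to be found in the camera images.
- tester: fixed blue tester block 84 x 180 x 30 mm, origin at the centre of its underside, z up, +y towards the robot's left (yaw within about 0.3 rad). Two round wells 34 mm wide and 22 mm deep, at y = +42 mm (left) and y = -42 mm (right) on its centre line; well floors 8 mm above the origin
- cartridge_a: one of two outwardly alike loose spring cartridges, upright in a tester well; which well varies. White housing 30 mm diameter, 50 mm tall, 80 g, grey ring; origin: centre of its underside, z up. 28 mm of it stand above the tester; grip it there from above. Spring rate unknown: a good one takes 5 to 8 N at the red band, a hard one 12 N after 0.5 to 5 mm (varies)
- cartridge_b: one of two outwardly alike loose spring cartridges, upright in a tester well; which well varies. White housing 30 mm diameter, 50 mm tall, 80 g, grey ring; origin: centre of its underside, z up. 28 mm of it stand above the tester; grip it there from above. Spring rate unknown: a good one takes 5 to 8 N at the red band, a hard one 12 N after 0.5 to 5 mm (varies)
- cap_a (a point): centre of the top face of the black cap (25 mm diameter, 8 mm thick) on the steel stem of cartridge_a; 79 mm above the cartridge's underside when free. The stem is 13 mm thick; a red band 4 mm wide lies 10 to 14 mm above the housing rim, so pushing the cap 12 mm down puts the rim at mid-band; it bottoms at 20 mm
- cap_b (a point): centre of the top face of the black cap (25 mm diameter, 8 mm thick) on the steel stem of cartridge_b; 79 mm above the cartridge's underside when free. The stem is 13 mm thick; a red band 4 mm wide lies 10 to 14 mm above the housing rim, so pushing the cap 12 mm down puts the rim at mid-band; it bottoms at 20 mm
- reject_tray: fixed open red tray 130 x 130 mm, walls 4 mm thick and 28 mm high, floor 4 mm thick; origin at the centre of its underside
- timer: white lab timer 62 x 62 x 19 mm lying in front of the tester (origin: centre of underside); leave alone
- vial: small reagent vial with white cap and green label, 23 mm diameter, 50 mm tall, right of the tester (origin: centre of underside); leave alone
- cup: white sample cup with yellow lid, 50 mm diameter, 58 mm tall, left of the tray (origin: centre of underside); leave alone

How it is judged:
By the outcome, as a careful person would: the job done as asked, in the order asked, and still so for the second after the job is handed in, with the robot touching nothing.
It also fails if it takes over 58 s, if anything falls off the work surface, if the arm or the gripper's body presses on something with over 40 N, if the wrist force passes 120 N, or if a joint passes its speed limit or range.

## Working session

There is one attempt and no reset: what is moved stays moved. The work goes in short steps, Python scripts to look and compute and a shell command to move; the robot and the scene stay as the last step left them, time stands still between calls to the robot, and variables do not carry over. Pictures are saved under pics/ and viewed, at most 10 in all, crops included, and the job is handed in when it is done.

```bash
mkdir -p pics; cat > h.py <<'E'
import numpy as np, cv2
from plant import env
from scipy.spatial.transform import Rotation as Ro
def pts(im):
    z=im["range_z"].astype(float);K=im["K"];v,u=np.mgrid[:400,:640]
    c=np.stack([(u-K[0,2])/K[0,0]*z,(v-K[1,2])/K[1,1]*z,z],-1)
    w=(c-im["t"])@im["R"]; w[z==0]=np.nan
    return w
def save(im,n): cv2.imwrite(f"pics/{n}.png",im["pixels"][:,:,::-1])
E
python3 - <<'E'
from h import *
o=env.observe();print({k:np.round(v,3) for k,v in o.items()},env.tip_reach)
a=env.get_image("top");b=env.get_image("scene");save(a,"top");save(b,"scene")
np.savez("im0.npz",top=pts(a),scene=pts(b),tp=a["pixels"],sp=b["pixels"])
for i in(a,b):print(i["K"],np.round(-i["R"].T@i["t"]),np.round(i["R"],2))
E
```

```text
{'clock': np.float64(0.0), 'joint_pos': array([-1.344,  0.343,  1.525, -0.   ,  1.275, -0.146]), 'qd': array([ 0.001, -0.001, -0.   , -0.   ,  0.001,  0.   ]), 'effort': array([-1.0000e-03, -4.3125e+01, -2.4422e+01,  7.2000e-02,  5.6000e-02,
       -0.0000e+00]), 'tcp_pos': array([ 191.163, -488.535,  234.05 ]), 'tcp_rot': array([-3.14 , -0.   ,  0.373]), 'contact_force': array([-0.543,  0.303,  0.379]), 'moment': array([0.01 , 0.043, 0.012]), 'grip_force': np.float64(0.0), 'gripper_width': np.float64(91.828)} 8.0
[[365.05876727   0.         319.70788014]
 [  0.         365.05876727 198.96333912]
 [  0.           0.           1.        ]] [ 434.  -40. 1235.] [[-0.03 -1.   -0.  ]
 [-1.    0.03 -0.08]
 [ 0.08  0.   -1.  ]]
[[455.30033636   0.         319.19536209]
 [  0.         455.30033636 199.64860645]
 [  0.           0.           1.        ]] [-780. -795.  818.] [[ 0.52 -0.86  0.01]
 [-0.38 -0.24 -0.89]
 [ 0.77  0.46 -0.45]]
```

View pics/top.png

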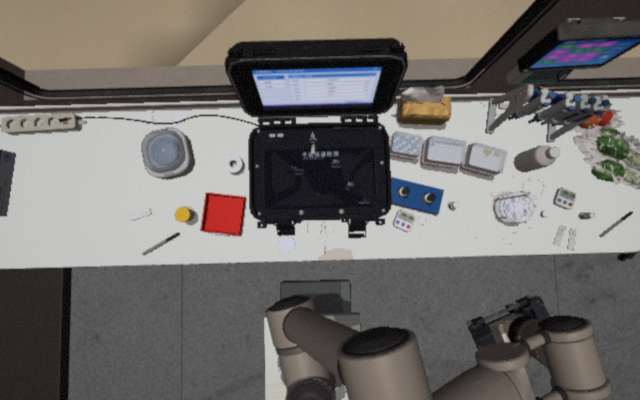

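View pics/scene.png

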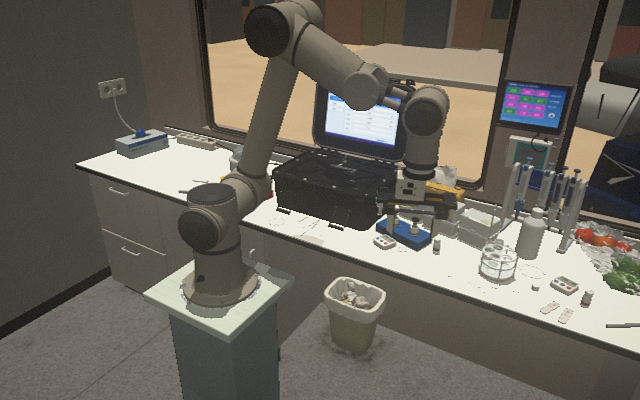

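The top view shows the tester at about (416,195) with caps at (404,191) and (429,198). The timer is at (404,219), the vial at (453,205), the red tray at (223,213) and the cup at (183,214). A large black case sits between the tester and the tray.

```bash
python3 - <<'E'
from h import *
d=np.load("im0.npz");w=d["top"];p=d["tp"];hsv=cv2.cvtColor(p,cv2.COLOR_RGB2HSV)
im=env.get_image("top");K,R,t=im["K"],im["R"],im["t"]
def ray(u,v,h):
    c=-R.T@t;r=R.T@np.linalg.inv(K)@[u,v,1];return c+r*(h-c[2])/r[2]
roi=np.zeros((400,640),bool);roi[170:240,170:470]=1
def m(n,mask,h):
    mask=(mask&roi).astype(np.uint8);c=max(cv2.findContours(mask,0,2)[0],key=cv2.contourArea)
    q=np.array([ray(u,v,h)[:2] for u,v in c[:,0]],np.float32)
    r=cv2.minAreaRect(q);f=np.zeros_like(mask);cv2.drawContours(f,[c],-1,1,-1)
    print(n,np.round(r[0],1),np.round(r[1],1),round(r[2],1),"z",np.round(np.nanpercentile(w[f>0][:,2],[5,50,95]),1))
H,S,V=hsv[...,0],hsv[...,1],hsv[...,2]
m("blue",(H>95)&(H<125)&(S>120)&(V>60),30)
m("tray",((H<8)|(H>172))&(S>150),28)
m("cup",(H>18)&(H<32)&(S>150),58)
# height map items: caps
X,Y,Z=w[...,0],w[...,1],w[...,2]
hi=(Z>65)&roi&(np.arange(640)[None]>392)&(np.arange(640)[None]<445)
n,l,s,c=cv2.connectedComponentsWithStats(hi.astype(np.uint8))
for i in range(1,n):
    k=l==i;print("hi",s[i],c[i],np.round(np.median(w[k],0),1),np.round(ray(*c[i],87),1), Z[k].max())
case=(Z>40)&(np.arange(640)[None]>246)&(np.arange(640)[None]<391)&(np.arange(400)[:,None]>120)&(np.arange(400)[:,None]<245)
print("case",np.nanpercentile(w[case],[0,1,50,99,100],axis=0).round())
k=(Z>8)&(X<520)&(X>380)&(Y<-150)&(Y>-450)
n,l,s,c=cv2.connectedComponentsWithStats(k.astype(np.uint8))
for i in range(1,n):
    if s[i,4]>8: kk=l==i;print("obj",s[i],np.nanpercentile(w[kk],[2,50,98],axis=0).round().tolist())
cr=cv2.resize(p[165:245,380:480],None,fx=8,fy=7,interpolation=cv2.INTER_CUBIC);cv2.imwrite("pics/crop.png",cr[:,:,::-1])
E
```

```text
blue [ 533.8 -349.3] [174.3  81.6] 74.6 z [26.  31.2 87.6]
tray [491.7 284.4] [129.9 124.8] 81.4 z [ 1.4  5.7 27.2]
cup [493.  405.6] [45.6 38.7] 88.4 z [54.9 59.3 62.7]
hi [402 187   8   7  49] [405.30612245 189.93877551] [ 547.9 -307.3   88.1] [ 548.1 -308.    87. ] 93.42464951293165
hi [428 193   8   8  52] [431.40384615 196.38461538] [ 526.1 -388.8   88.3] [ 525.4 -389.2   87. ] 92.73191864913738
case [[ 404. -276.   40.]
 [ 439. -245.   59.]
 [ 601.  -38.  146.]
 [ 755.  170.  152.]
 [ 765.  177.  179.]]
obj [ 356  198   85   40 1295] [[412.0, -425.0, 23.0], [493.0, -215.0, 113.0], [519.0, -152.0, 151.0]]
obj [393 209  22  22 329] [[425.0, -346.0, 11.0], [455.0, -314.0, 18.0], [488.0, -283.0, 23.0]]
```

View pics/crop.png

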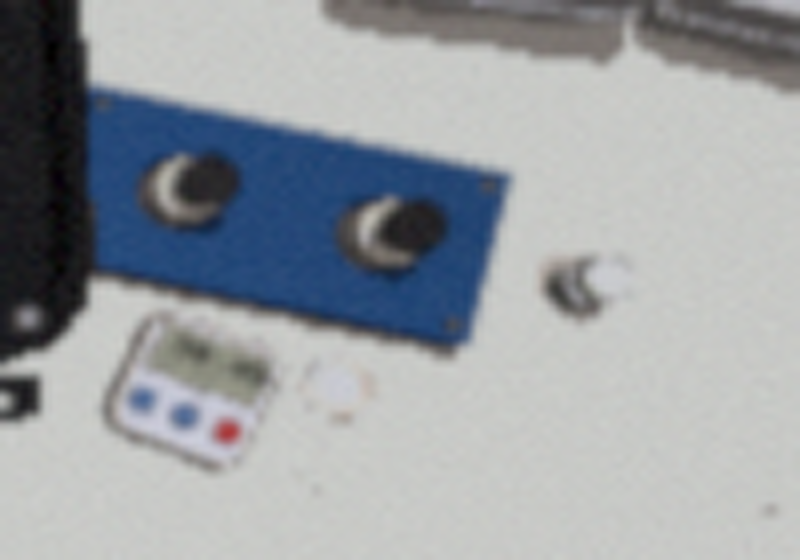

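The crop confirms two upright cartridges in the tester, the timer below the left well, and the vial on the right. The case edge hangs over the tester's left end. Next I'll check clearances for the gripper body.

```bash
python3 - <<'E'
from h import *
w=np.load("im0.npz")["top"].reshape(-1,3);w=w[~np.isnan(w).any(1)]
print("max z per 20mm cell; cols y from -220 down to -480")
for x in range(680,420,-20):
    r=[]
    for y in range(-220,-480,-20):
        k=(abs(w[:,0]-x)<10)&(abs(w[:,1]-y)<10);r.append(int(np.percentile(w[k,2],95)) if k.any() else -1)
    print(x,r)
k=(w[:,2]>90)&(w[:,0]>430)&(w[:,0]<680)&(w[:,1]<-200)&(w[:,1]>-300)
for x in range(430,680,30):
    q=w[k&(abs(w[:,0]-x)<15)]
    if len(q): print(x,"case edge ymin",q[:,1].min().round(),"z",np.percentile(q[:,2],95).round())
c=np.array([[548,-307.6],[525.8,-389]]);
mid=c.mean(0);d=(c[0]-c[1]);print("mid",mid,"len",np.linalg.norm(d),"yaw",np.arctan2(-d[0],d[1]))
# tray region z
for x in range(580,400,-20): print(x,[int(np.percentile(w[(abs(w[:,0]-x)<10)&(abs(w[:,1]-y)<10),2],95)) for y in range(180,440,20)])
E
```

```text
max z per 20mm cell; cols y from -220 down to -480
680 [149, 149, 149, 81, 83, 84, 83, 81, 100, 101, 102, 100, 101]
660 [149, 150, 148, 3, 48, 75, 80, 81, 99, 101, 101, 102, 102]
640 [148, 149, -1, 5, 4, 3, 5, 3, 97, 98, 99, 101, 101]
620 [150, 151, -1, 3, 4, 3, 3, 3, 4, 4, 3, 54, 83]
600 [149, 151, 149, 34, 33, 4, 3, 5, 3, 4, 4, 3, 4]
580 [148, 152, 143, 34, 36, 36, 33, 32, 29, 4, 4, 6, 4]
560 [148, 151, -1, 34, 89, 90, 34, 35, 34, 34, 33, 32, 6]
540 [148, 151, 149, 34, 90, 89, 34, 34, 88, 89, 35, 34, 4]
520 [148, 151, 146, 34, 34, 33, 33, 34, 90, 90, 35, 33, 4]
500 [147, 151, -1, 6, 29, 32, 33, 34, 34, 33, 34, 29, 47]
480 [151, 151, 2, 5, 20, 22, 19, 24, 31, 34, 32, 3, 4]
460 [148, 4, 5, 20, 22, 21, 22, 5, 6, 4, 5, 5, 3]
440 [143, 4, 4, 19, 20, 21, 20, 2, 5, 3, 4, 4, 4]
430 case edge ymin -222.0 z 140.0
460 case edge ymin -233.0 z 149.0
490 case edge ymin -249.0 z 151.0
520 case edge ymin -251.0 z 150.0
550 case edge ymin -300.0 z 151.0
580 case edge ymin -251.0 z 150.0
610 case edge ymin -251.0 z 151.0
640 case edge ymin -250.0 z 150.0
670 case edge ymin -251.0 z 150.0
mid [ 536.9 -348.3] len 84.3729814573362 yaw -0.26625204915092593
580 [150, 3, 4, 3, 4, 4, 4, 3, 5, 5, 4, 5, 4]
560 [149, 6, 5, 25, 30, 29, 30, 32, 30, 5, 4, 4, 3]
540 [152, 4, 31, 30, 9, 9, 9, 8, 29, 4, 5, 4, 5]
520 [151, 3, 30, 7, 9, 10, 8, 8, 29, 27, 3, 60, 60]
500 [149, 6, 31, 9, 8, 7, 9, 8, 27, 28, 59, 62, 63]
480 [96, 3, 31, 9, 8, 9, 8, 8, 9, 30, 62, 62, 62]
460 [3, 4, 28, 29, 8, 9, 8, 9, 8, 30, 2, 4, 4]
440 [5, 4, 22, 29, 8, 26, 31, 28, 29, 29, 5, 5, 5]
420 [5, 5, 4, 28, 30, 28, 28, 4, 4, 4, 6, 4, 6]
```

```bash
Z='[0,0,0]'; python3 -m inch '{"plan":[[[0,0,0],[0,0,-1]],[[0,0,0],[0,0,-1]],[[0,0,0],[0,0,-1]],[[0,0,0],[0,0,-1]],[[0,0,0],[0,0,-1]],[[0,0,0],[0,0,-1]],[[0,0,0],[0,0,-1]],[[0,0,0],[0,0,-1]],[[0,0,0],[0,0,-1]],[[0,0,0],[0,0,-1]],[[0,0,0],[0,0,-1]],[[0,0,0],[0,0,-1]]]}' -1 20
python3 -m inch '{"plan":[[[0,0,0],[0,0,-1]],[[0,0,0],[0,0,-0.73]],[[0,0,0],[0,0,0]],[[0,0,0],[0,0,0]]]}'
```

```text
clock: 1.65
tcp_pos: [191.2, -488.8, 234.4]
tcp_rot: [-3.141, -0.001, 1.423]
contact_force: [0.8, 0.7, -0.3]
gripper_width: 0.5
grip_force: 0.0
clock: 2.15
tcp_pos: [191.2, -488.9, 234.6]
tcp_rot: [-3.142, -0.0, 1.57]
contact_force: [0.7, 0.2, 0.5]
gripper_width: 0.5
grip_force: 0.0
```

```bash
python3 -m inch '{"plan":[[[0.15,0.3,0],[0,0,0]],[[0.3,0.6,0],[0,0,0]],[[0.3,0.6,0],[0,0,0]],[[0.3,0.6,0],[0,0,0]],[[0.3,0.6,0],[0,0,0]],[[0.3,0.6,0],[0,0,0]],[[0.3,0.6,0],[0,0,0]],[[0.3,0.6,0],[0,0,0]],[[0.3,0.6,0],[0,0,0]],[[0.3,0.6,0],[0,0,0]],[[0.17,0.25,0.5],[0,0,0]],[[0,0,0.5],[0,0,0]]]}'
python3 -m inch '{"plan":[[[0,0,0.5],[0,0,0]],[[0,0,0.3],[0,0,0]],[[0,0,0.1],[0,0,0]],[[0,0,0],[0,0,0]],[[0,0,0],[0,0,0]]]}'
python3 - <<'E'
from h import *
im=env.get_image("wrist");save(im,"w1")
R,t=im["R"],im["t"];o=env.observe();print(o["tcp_pos"])
w=pts(im);Z=w[...,2]
hsv=cv2.cvtColor(im["pixels"],cv2.COLOR_RGB2HSV)
k=(abs(w[...,0]-548)<25)&(abs(w[...,1]+307)<25)&(Z>80)&(Z<95);print(k.sum(),np.nanpercentile(w[k],[2,50,98],axis=0).round(1) if k.any() else "")
E
```

```text
clock: 3.65
tcp_pos: [549.5, -306.5, 173.8]
tcp_rot: [3.141, 0.0, 1.572]
contact_force: [-0.1, 0.2, -0.8]
gripper_width: 0.6
grip_force: 0.0
clock: 4.28
tcp_pos: [548.7, -308.1, 121.8]
tcp_rot: [3.14, 0.001, 1.571]
contact_force: [0.1, -1.3, 0.4]
gripper_width: 0.5
grip_force: 0.0
[ 548.64008125 -308.0419474   121.79022488]
702 [[ 537.  -310.    80.8]
 [ 548.5 -303.3   86.1]
 [ 559.5 -296.6   87.4]]
```

View pics/w1.png

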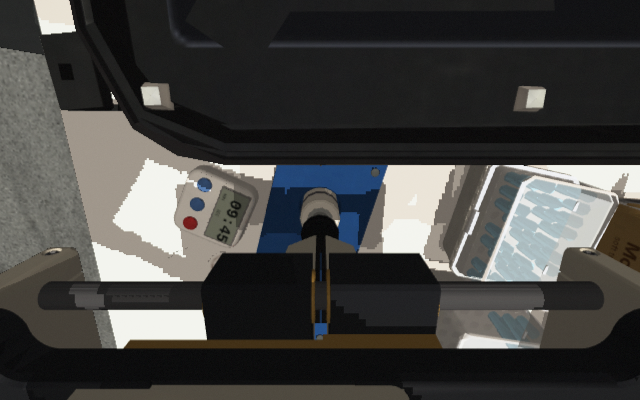

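The wrist view shows the left cap at about (320,235), centred under the closed fingers at (320,260). The case edge stays clear. Moving down to just above the cap.

```bash
python3 -m inch '{"plan":[[[0,0,0.15],[0,0,0]],[[0,0,0.15],[0,0,0]],[[0,0,0.08],[0,0,0]],[[0,0,0.01],[0,0,0]],[[0,0,0],[0,0,0]],[[0,0,0],[0,0,0]]]}'
python3 -m inch '{"plan":[[[0,0,0.005],[0,0,0]],[[0,0,0.005],[0,0,0]],[[0,0,0],[0,0,0]]]}'
python3 -m inch '{"plan":[[[0,0,0.005],[0,0,0]],[[0,0,0.005],[0,0,0]],[[0,0,0],[0,0,0]]]}'
```

```text
clock: 5.08
tcp_pos: [548.4, -307.8, 97.6]
tcp_rot: [3.141, 0.0, 1.571]
contact_force: [0.2, 0.9, -0.1]
gripper_width: 0.4
grip_force: 0.0
clock: 5.45
tcp_pos: [548.2, -307.7, 96.7]
tcp_rot: [3.142, 0.0, 1.571]
contact_force: [0.1, 0.6, -0.3]
gripper_width: 0.3
grip_force: 0.0
clock: 5.82
tcp_pos: [548.2, -307.7, 96.1]
tcp_rot: [-3.141, -0.0, 1.571]
contact_force: [0.7, 0.7, -0.3]
gripper_width: 0.7
grip_force: 0.0
```

```bash
python3 -m inch '{"plan":[[[0,0,0.005],[0,0,0]],[[0,0,0.005],[0,0,0]],[[0,0,0.005],[0,0,0]],[[0,0,0],[0,0,0]]]}'
python3 -m inch '{"plan":[[[0,0,0.003],[0,0,0]],[[0,0,0.003],[0,0,0]],[[0,0,0],[0,0,0]]]}'
```

```text
clock: 6.32
tcp_pos: [548.2, -307.7, 95.2]
tcp_rot: [3.142, 0.0, 1.571]
contact_force: [0.2, 0.0, 0.2]
gripper_width: 0.7
grip_force: 0.1
clock: 6.7
tcp_pos: [548.2, -307.7, 94.9]
tcp_rot: [3.142, 0.0, 1.571]
contact_force: [-0.0, -0.2, 0.0]
gripper_width: 0.3
grip_force: 0.2
```

```bash
python3 -m inch '{"plan":[[[0,0,0.003],[0,0,0]],[[0,0,0.002],[0,0,0]],[[0,0,0],[0,0,0]]]}'
```

```text
clock: 7.08
tcp_pos: [548.2, -307.7, 94.6]
tcp_rot: [3.142, 0.0, 1.571]
contact_force: [-0.2, -1.1, 0.5]
gripper_width: 0.2
grip_force: 0.2
```

```bash
python3 -m inch '{"plan":[[[0,0,0.003],[0,0,0]],[[0,0,0.003],[0,0,0]],[[0,0,0],[0,0,0]]]}'
```

```text
clock: 7.45
tcp_pos: [548.2, -307.7, 94.2]
tcp_rot: [3.142, 0.0, 1.571]
contact_force: [0.1, 0.2, 1.4]
gripper_width: 0.5
grip_force: 0.3
```

```bash
python3 -m inch '{"plan":[[[0,0,0.003],[0,0,0]],[[0,0,0.003],[0,0,0]],[[0,0,0],[0,0,0]]]}'
```

```text
clock: 7.82
tcp_pos: [548.2, -307.7, 93.9]
tcp_rot: [3.142, 0.0, 1.571]
contact_force: [0.1, 0.4, 0.5]
gripper_width: -0.0
grip_force: 0.4
```

```bash
python3 -m inch '{"plan":[[[0,0,0.005],[0,0,0]],[[0,0,0.005],[0,0,0]],[[0,0,0],[0,0,0]]]}'
```

```text
clock: 8.2
tcp_pos: [548.2, -307.7, 93.3]
tcp_rot: [3.142, 0.0, 1.571]
contact_force: [-0.4, 0.2, 1.8]
gripper_width: 0.4
grip_force: 0.5
```

```bash
python3 -m inch '{"plan":[[[0,0,0.006],[0,0,0]],[[0,0,0.006],[0,0,0]],[[0,0,0.006],[0,0,0]],[[0,0,0],[0,0,0]]]}'
```

```text
clock: 8.7
tcp_pos: [548.2, -307.7, 92.2]
tcp_rot: [3.142, 0.0, 1.571]
contact_force: [-0.7, 0.6, 1.9]
gripper_width: 0.3
grip_force: 0.8
```

The left one is soft (about 0.6 N/mm), so I'll continue to the band.

```bash
python3 -m inch '{"plan":[[[0,0,0.007],[0,0,0]],[[0,0,0.007],[0,0,0]],[[0,0,0.007],[0,0,0]],[[0,0,0.007],[0,0,0]],[[0,0,0.007],[0,0,0]],[[0,0,0.007],[0,0,0]],[[0,0,0.007],[0,0,0]],[[0,0,0.007],[0,0,0]],[[0,0,0.007],[0,0,0]],[[0,0,0.007],[0,0,0]],[[0,0,0.007],[0,0,0]],[[0,0,0.007],[0,0,0]]]}'
```

```text
clock: 10.2
tcp_pos: [548.3, -307.7, 87.2]
tcp_rot: [3.141, 0.0, 1.571]
contact_force: [-0.5, -0.9, 3.8]
gripper_width: 0.6
grip_force: 1.9
```

```bash
python3 -m inch '{"plan":[[[0,0,0.007],[0,0,0]],[[0,0,0.007],[0,0,0]],[[0,0,0.007],[0,0,0]],[[0,0,0.007],[0,0,0]],[[0,0,0.007],[0,0,0]],[[0,0,0.007],[0,0,0]],[[0,0,0.007],[0,0,0]],[[0,0,0.007],[0,0,0]],[[0,0,0.007],[0,0,0]],[[0,0,0.006],[0,0,0]]]}'
```

```text
clock: 11.45
tcp_pos: [548.3, -307.7, 83.1]
tcp_rot: [3.141, 0.0, 1.571]
contact_force: [0.1, 0.3, 5.5]
gripper_width: 0.6
grip_force: 2.8
```

```bash
python3 -m inch '{"plan":[[[0,0,0],[0,0,0]],[[0,0,0],[0,0,0]],[[0,0,0],[0,0,0]],[[0,0,0],[0,0,0]],[[0,0,0],[0,0,0]],[[0,0,0],[0,0,0]],[[0,0,0],[0,0,0]],[[0,0,0],[0,0,0]],[[0,0,0],[0,0,0]],[[0,0,0],[0,0,0]]]}'
python3 -m inch '{"plan":[[[0,0,-0.05],[0,0,0]],[[0,0,-0.05],[0,0,0]],[[0,0,-0.05],[0,0,0]],[[0,0,-0.1],[0,0,0]],[[0,0,-0.15],[0,0,0]],[[0,0,-0.2],[0,0,0]],[[-0.3,-0.08,0],[0,0,0]],[[-0.5,-0.14,0],[0,0,0]],[[-0.4,-0.11,0],[0,0,0]],[[-0.15,-0.05,0],[0,0,0]],[[0,0,0.1],[0,0,0]],[[0,0,0],[0,0,0]]]}'
python3 - <<'E'
from h import *
im=env.get_image("wrist");w=pts(im)
for n,c in (("R",(526,-389)),("L",(548,-308))):
    k=(abs(w[...,0]-c[0])<25)&(abs(w[...,1]-c[1])<25)&(w[...,2]>80)&(w[...,2]<95);print(n,k.sum(),np.nanpercentile(w[k],[2,50,98],axis=0).round(1) if k.any() else "")
E
```

```text
clock: 12.7
tcp_pos: [548.3, -307.8, 83.2]
tcp_rot: [3.141, 0.0, 1.571]
contact_force: [-0.9, 0.4, 4.5]
gripper_width: 0.6
grip_force: 2.8
clock: 14.2
tcp_pos: [525.3, -387.6, 112.1]
tcp_rot: [-3.14, -0.002, 1.572]
contact_force: [0.6, -0.2, 0.8]
gripper_width: 0.4
grip_force: 0.0
R 427 [[ 515.3 -385.6   80.6]
 [ 525.7 -381.    86.2]
 [ 536.7 -377.4   87.6]]
L 1681 [[ 536.9 -319.8   84.7]
 [ 547.9 -308.3   86.2]
 [ 558.9 -298.1   87.6]]
```

```bash
python3 -m inch '{"plan":[[[0,0,0.1],[0,0,0]],[[0,0,0.1],[0,0,0]],[[0,0,0.05],[0,0,0]],[[0,0,0.02],[0,0,0]],[[0,0,0.005],[0,0,0]],[[0,0,0],[0,0,0]],[[0,0,0],[0,0,0]]]}'
```

```text
clock: 15.12
tcp_pos: [525.5, -388.8, 96.7]
tcp_rot: [3.141, 0.0, 1.571]
contact_force: [0.4, -0.2, 0.0]
gripper_width: 0.3
grip_force: 0.0
```

```bash
python3 -m inch '{"plan":[[[0,0,0.005],[0,0,0]],[[0,0,0.005],[0,0,0]],[[0,0,0],[0,0,0]]]}'
```

```text
clock: 15.5
tcp_pos: [525.4, -388.7, 95.9]
tcp_rot: [-3.142, 0.0, 1.571]
contact_force: [0.1, -0.3, 0.6]
gripper_width: 0.2
grip_force: 0.0
```

```bash
python3 -m inch '{"plan":[[[0,0,0.004],[0,0,0]],[[0,0,0.004],[0,0,0]],[[0,0,0],[0,0,0]]]}'
```

```text
clock: 15.88
tcp_pos: [525.5, -388.8, 95.7]
tcp_rot: [3.141, 0.0, 1.571]
contact_force: [-0.2, -0.1, 3.0]
gripper_width: 0.4
grip_force: 1.1
```

```bash
python3 -m inch '{"plan":[[[0,0,0.003],[0,0,0]],[[0,0,0.003],[0,0,0]],[[0,0,0],[0,0,0]]]}'
```

```text
clock: 16.25
tcp_pos: [525.6, -388.8, 95.4]
tcp_rot: [3.141, 0.001, 1.571]
contact_force: [-1.3, 0.9, 3.8]
gripper_width: 0.5
grip_force: 2.4
```

```bash
python3 -m inch '{"plan":[[[0,0,0.003],[0,0,0]],[[0,0,0.003],[0,0,0]],[[0,0,0.003],[0,0,0]],[[0,0,0],[0,0,0]]]}'
```

```text
clock: 16.75
tcp_pos: [525.6, -388.9, 95.0]
tcp_rot: [3.141, 0.001, 1.571]
contact_force: [-1.0, 0.0, 6.4]
gripper_width: 0.5
grip_force: 3.1
```

```bash
python3 -m inch '{"plan":[[[0,0,0.003],[0,0,0]],[[0,0,0.003],[0,0,0]],[[0,0,0.003],[0,0,0]],[[0,0,0],[0,0,0]]]}'
```

```text
clock: 17.25
tcp_pos: [525.7, -388.9, 94.7]
tcp_rot: [3.141, 0.001, 1.571]
contact_force: [-0.8, 0.8, 7.8]
gripper_width: 0.4
grip_force: 3.5
```

```bash
python3 -m inch '{"plan":[[[0,0,0.004],[0,0,0]],[[0,0,0.004],[0,0,0]],[[0,0,0.003],[0,0,0]],[[0,0,0],[0,0,0]]]}'
```

```text
clock: 17.75
tcp_pos: [525.8, -388.9, 94.2]
tcp_rot: [3.141, 0.001, 1.571]
contact_force: [-1.1, 0.8, 8.3]
gripper_width: 0.4
grip_force: 4.0
```

```bash
python3 -m inch '{"plan":[[[0,0,0.003],[0,0,0]],[[0,0,0.003],[0,0,0]],[[0,0,0.003],[0,0,0]],[[0,0,0],[0,0,0]]]}'; python3 -c "
from h import *
print(env.observe()['effort'])"
```

```text
clock: 18.25
tcp_pos: [525.8, -389.0, 93.9]
tcp_rot: [3.14, 0.001, 1.571]
contact_force: [-1.4, 1.7, 9.0]
gripper_width: 0.8
grip_force: 4.5
[-2.01207041e-01 -5.27723050e+01 -2.04163384e+01 -1.44686492e-02
 -4.24871854e-01 -4.46032145e-04]
```

```bash
python3 -m inch '{"plan":[[[0,0,0.004],[0,0,0]],[[0,0,0.004],[0,0,0]],[[0,0,0.004],[0,0,0]],[[0,0,0],[0,0,0]]]}'
```

```text
clock: 18.75
tcp_pos: [525.9, -389.1, 93.4]
tcp_rot: [3.14, 0.001, 1.571]
contact_force: [-1.0, 1.3, 10.1]
gripper_width: 0.4
grip_force: 5.1
```

```bash
python3 -m inch '{"plan":[[[0,0,0.004],[0,0,0]],[[0,0,0.004],[0,0,0]],[[0,0,0.003],[0,0,0]],[[0,0,0],[0,0,0]],[[0,0,0],[0,0,0]]]}'
```

```text
clock: 19.38
tcp_pos: [526.0, -389.1, 93.0]
tcp_rot: [3.14, 0.002, 1.571]
contact_force: [-0.8, 1.1, 11.5]
gripper_width: 0.8
grip_force: 5.6
```

```bash
python3 -m inch '{"plan":[[[0,0,0.003],[0,0,0]],[[0,0,0],[0,0,0]],[[0,0,0],[0,0,0]],[[0,0,0],[0,0,0]],[[0,0,0],[0,0,0]]]}';python3 -m inch '{"plan":[[[0,0,0],[0,0,0]],[[0,0,0],[0,0,0]],[[0,0,0],[0,0,0]],[[0,0,0],[0,0,0]],[[0,0,0],[0,0,0]],[[0,0,0],[0,0,0]]]}'
python3 -m inch '{"plan":[[[0,0,-0.02],[0,0,0]],[[0,0,-0.05],[0,0,0]],[[0,0,-0.1],[0,0,0]],[[0,0,-0.2],[0,0,0]],[[0,0,-0.2],[0,0,0]],[[0,0,0],[0,0,0]],[[0,0,0],[0,0,0]]]}'
python3 - <<'E'
from h import *
im=env.get_image("wrist");save(im,"w2");w=pts(im)
for n,c in (("R",(526,-389)),("L",(548,-308))):
    k=(abs(w[...,0]-c[0])<25)&(abs(w[...,1]-c[1])<25)&(w[...,2]>80)&(w[...,2]<95);print(n,k.sum(),np.nanpercentile(w[k],[2,50,98],axis=0).round(1) if k.any() else "")
E
```

```text
clock: 20.0
tcp_pos: [526.0, -389.2, 92.9]
tcp_rot: [3.14, 0.002, 1.571]
contact_force: [-0.7, 2.0, 11.2]
gripper_width: 0.2
grip_force: 5.8
clock: 20.75
tcp_pos: [526.0, -389.1, 92.9]
tcp_rot: [3.14, 0.002, 1.571]
contact_force: [-1.5, 1.5, 10.5]
gripper_width: 0.7
grip_force: 5.8
clock: 21.62
tcp_pos: [525.3, -388.6, 125.3]
tcp_rot: [-3.141, -0.0, 1.571]
contact_force: [0.6, -0.5, -0.4]
gripper_width: 0.5
grip_force: 0.0
R 724 [[ 514.7 -391.8   81.2]
 [ 525.8 -384.6   86.5]
 [ 537.  -377.6   87.8]]
L 1473 [[ 537.1 -319.5   84.6]
 [ 547.9 -308.3   86.2]
 [ 559.  -297.9   87.6]]
```

View pics/w2.png

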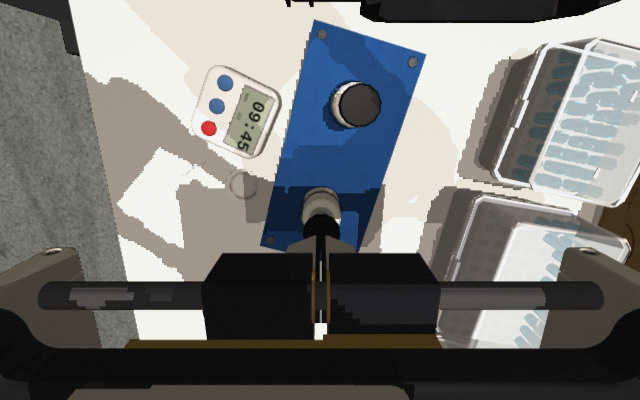

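The wrist view shows both caps back up, left at (357,104) and right at (320,215), with the timer undisturbed. The hold averaged about 11 N, a bit under 12, so I'll repeat the right press slowly to get closer to 12.

```bash
python3 -m inch '{"plan":[[[0,0,0.2],[0,0,0]],[[0,0,0.2],[0,0,0]],[[0,0,0.08],[0,0,0]],[[0,0,0.01],[0,0,0]],[[0,0,0.01],[0,0,0]],[[0,0,0.005],[0,0,0]],[[0,0,0.005],[0,0,0]],[[0,0,0.005],[0,0,0]],[[0,0,0.005],[0,0,0]],[[0,0,0.005],[0,0,0]],[[0,0,0.005],[0,0,0]],[[0,0,0.005],[0,0,0]]]}'
```

```text
clock: 23.18
tcp_pos: [525.8, -389.0, 94.4]
tcp_rot: [3.14, 0.001, 1.571]
contact_force: [-1.6, 1.1, 8.7]
gripper_width: 0.2
grip_force: 4.1
```

```bash
python3 -m inch '{"plan":[[[0,0,0.005],[0,0,0]],[[0,0,0.005],[0,0,0]],[[0,0,0.005],[0,0,0]],[[0,0,0.005],[0,0,0]],[[0,0,0.005],[0,0,0]]]}'; python3 -m inch '{"plan":[[[0,0,0.005],[0,0,0]],[[0,0,0.005],[0,0,0]],[[0,0,0],[0,0,0]]]}';
```

```text
clock: 23.8
tcp_pos: [526.0, -389.1, 93.5]
tcp_rot: [3.14, 0.002, 1.571]
contact_force: [-1.5, 2.2, 9.0]
gripper_width: 0.2
grip_force: 5.3
clock: 24.18
tcp_pos: [526.1, -389.2, 93.1]
tcp_rot: [3.139, 0.002, 1.571]
contact_force: [-1.7, 1.8, 12.2]
gripper_width: 0.7
grip_force: 5.7
```

```bash
python3 -m inch '{"plan":[[[0,0,0.004],[0,0,0]],[[0,0,0.004],[0,0,0]],[[0,0,0],[0,0,0]]]}'; python3 -m inch '{"plan":[[[0,0,0],[0,0,0]],[[0,0,0],[0,0,0]]]}'|grep -E "force"; python3 -m inch '{"plan":[[[0,0,0],[0,0,0]],[[0,0,0],[0,0,0]]]}'|grep force;  python3 -m inch '{"plan":[[[0,0,0],[0,0,0]],[[0,0,0],[0,0,0]]]}'|grep force; python3 -m inch '{"plan":[[[0,0,0],[0,0,0]],[[0,0,0],[0,0,0]]]}'|grep force
```

```text
clock: 24.55
tcp_pos: [526.1, -389.2, 92.8]
tcp_rot: [3.139, 0.002, 1.571]
contact_force: [-1.4, 1.7, 12.4]
gripper_width: 0.1
grip_force: 6.1
contact_force: [-1.9, 2.2, 12.2]
grip_force: 6.1
contact_force: [-1.6, 1.8, 11.5]
grip_force: 6.1
contact_force: [-1.8, 2.0, 12.3]
grip_force: 6.1
contact_force: [-1.0, 1.8, 11.9]
grip_force: 6.1
```

The hold was at 12.0 N. Releasing, opening and going down for the grasp.

```bash
python3 -m inch '{"plan":[[[0,0,-0.02],[0,0,0]],[[0,0,-0.05],[0,0,0]],[[0,0,-0.1],[0,0,0]],[[0,0,-0.2],[0,0,0]],[[0,0,-0.18],[0,0,0]]]}'
python3 -m inch '{"plan":[[[0,0,0],[0,0,0]],[[0,0,0],[0,0,0]],[[0,0,0],[0,0,0]],[[0,0,0],[0,0,0]],[[0,0,0],[0,0,0]]]}' 0.15 20
```

```text
clock: 26.18
tcp_pos: [525.5, -388.8, 124.5]
tcp_rot: [3.141, 0.0, 1.571]
contact_force: [0.4, 0.1, -0.7]
gripper_width: 0.6
grip_force: 0.0
clock: 26.8
tcp_pos: [525.4, -388.6, 123.5]
tcp_rot: [-3.141, -0.0, 1.571]
contact_force: [-0.3, 0.3, 0.4]
gripper_width: 45.8
grip_force: 0.0
```

```bash
python3 -m inch '{"plan":[[[0,0,0.2],[0,0,0]],[[0,0,0.3],[0,0,0]],[[0,0,0.3],[0,0,0]],[[0,0,0.3],[0,0,0]],[[0,0,0.2],[0,0,0]],[[0,0,0.05],[0,0,0]],[[0,0,0.02],[0,0,0]],[[0,0,0],[0,0,0]],[[0,0,0],[0,0,0]]]}'
```

```text
clock: 27.92
tcp_pos: [525.7, -388.9, 42.2]
tcp_rot: [3.141, 0.001, 1.571]
contact_force: [-0.1, -0.3, 0.4]
gripper_width: 52.7
grip_force: 0.0
```

```bash
python3 -m inch '{"plan":[[[0,0,0],[0,0,0]],[[0,0,0],[0,0,0]],[[0,0,0],[0,0,0]],[[0,0,0],[0,0,0]],[[0,0,0],[0,0,0]]]}' -1 25
python3 -m inch '{"plan":[[[0,0,-0.1],[0,0,0]],[[0,0,-0.15],[0,0,0]],[[0,0,-0.2],[0,0,0]],[[0,0,-0.2],[0,0,0]]]}'
```

```text
clock: 28.55
tcp_pos: [525.5, -388.7, 41.6]
tcp_rot: [3.142, 0.0, 1.571]
contact_force: [0.4, 1.2, 0.1]
gripper_width: 29.5
grip_force: 25.0
clock: 29.05
tcp_pos: [525.6, -388.8, 81.8]
tcp_rot: [3.141, 0.001, 1.571]
contact_force: [0.4, -0.7, -1.4]
gripper_width: 29.3
grip_force: 25.0
```

```bash
python3 -m inch '{"plan":[[[0,0,-0.4],[0,0,0]],[[0,0,-0.5],[0,0,0]],[[0,0,-0.6],[0,0,0]],[[0,0,-0.5],[0,0,0]],[[0,0,-0.3],[0,0,0]],[[0,0,-0.1],[0,0,0]],[[0,0,0],[0,0,0]]]}'
python3 -m inch '{"plan":[[[0.2,0,0],[0,0,0]],[[0.4,0,0],[0,0,0]],[[0.6,0,0],[0,0,0]],[[0.8,0,0],[0,0,0]],[[0.9,0,0],[0,0,0]],[[0.9,0,0],[0,0,0]],[[0.9,0,0],[0,0,0]],[[0.9,0,0],[0,0,0]],[[0.9,0,0],[0,0,0]],[[0.9,0,0],[0,0,0]],[[0.8,0,0],[0,0,0]],[[0.8,-0.1,0],[0,0,0]]]}'
```

```text
clock: 29.92
tcp_pos: [525.3, -388.6, 224.7]
tcp_rot: [3.141, 0.0, 1.571]
contact_force: [0.6, -0.4, -0.8]
gripper_width: 29.5
grip_force: 25.0
clock: 31.42
tcp_pos: [518.3, 153.4, 223.7]
tcp_rot: [-3.14, 0.0, 1.571]
contact_force: [0.5, -0.7, -1.4]
gripper_width: 29.2
grip_force: 25.0
```

```bash
python3 -m inch '{"plan":[[[0.7,-0.15,0],[0,0,0]],[[0.6,-0.15,0],[0,0,0]],[[0.5,-0.1,0],[0,0,0]],[[0.3,-0.06,0],[0,0,0]],[[0.12,0,0],[0,0,0]],[[0,0,0.4],[0,0,0]],[[0,0,0.6],[0,0,0]],[[0,0,0.6],[0,0,0]],[[0,0,0.5],[0,0,0]],[[0,0,0.2],[0,0,0]],[[0,0,0],[0,0,0]],[[0,0,0],[0,0,0]]]}'
python3 - <<'E'
from h import *
im=env.get_image("wrist");save(im,"w3");w=pts(im)
h=cv2.cvtColor(im["pixels"],cv2.COLOR_RGB2HSV)
k=((h[...,0]<8)|(h[...,0]>172))&(h[...,1]>120)&(w[...,2]>20)&(w[...,2]<34)
print(np.nanpercentile(w[k],[1,99],axis=0).round(1))
E
```

```text
clock: 32.92
tcp_pos: [492.6, 284.6, 87.8]
tcp_rot: [3.139, -0.001, 1.571]
contact_force: [-0.8, 1.0, -0.5]
gripper_width: 29.3
grip_force: 25.0
[[426.5 260.5  20.3]
 [564.5 359.9  28.5]]
```

View pics/w3.png

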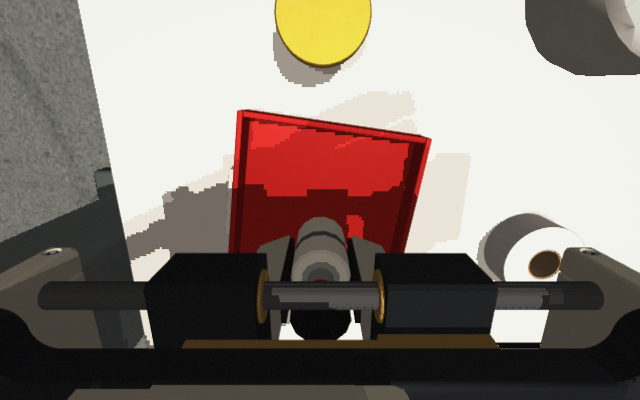

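The wrist view shows the cartridge held upright at about (322,250) over the tray's middle, with the cup at (323,30) clear. Lowering.

```bash
python3 -m inch '{"plan":[[[0,0,0.2],[0,0,0]],[[0,0,0.3],[0,0,0]],[[0,0,0.2],[0,0,0]],[[0,0,0.08],[0,0,0]],[[0,0,0.01],[0,0,0]],[[0,0,0],[0,0,0]],[[0,0,0],[0,0,0]]]}'
python3 -m inch '{"plan":[[[0,0,0.005],[0,0,0]],[[0,0,0.005],[0,0,0]],[[0,0,0],[0,0,0]]]}'
```

```text
clock: 33.85
tcp_pos: [492.0, 284.6, 39.6]
tcp_rot: [3.141, -0.0, 1.571]
contact_force: [0.2, -0.3, -0.8]
gripper_width: 29.9
grip_force: 25.0
clock: 34.22
tcp_pos: [491.7, 284.5, 38.5]
tcp_rot: [3.142, 0.0, 1.571]
contact_force: [-1.0, -0.2, -1.6]
gripper_width: 29.1
grip_force: 25.0
```

```bash
python3 -m inch '{"plan":[[[0,0,0.008],[0,0,0]],[[0,0,0.005],[0,0,0]],[[0,0,0],[0,0,0]],[[0,0,0],[0,0,0]]]}'
```

```text
clock: 34.72
tcp_pos: [491.7, 284.5, 37.7]
tcp_rot: [3.142, 0.0, 1.571]
contact_force: [-0.5, 0.1, -0.8]
gripper_width: 29.3
grip_force: 25.0
```

```bash
python3 -m inch '{"plan":[[[0,0,0.005],[0,0,0]],[[0,0,0],[0,0,0]],[[0,0,0],[0,0,0]]]}'
```

```text
clock: 35.1
tcp_pos: [491.8, 284.5, 37.6]
tcp_rot: [3.141, 0.0, 1.571]
contact_force: [0.3, 0.0, 2.1]
gripper_width: 29.6
grip_force: 25.0
```

Contact with the floor. Releasing and retreating straight up.

```bash
python3 -m inch '{"plan":[[[0,0,0],[0,0,0]],[[0,0,0],[0,0,0]],[[0,0,0],[0,0,0]],[[0,0,0],[0,0,0]]]}' 0.1
python3 -m inch '{"plan":[[[0,0,-0.1],[0,0,0]],[[0,0,-0.2],[0,0,0]],[[0,0,-0.4],[0,0,0]],[[0,0,-0.6],[0,0,0]],[[0,0,-0.8],[0,0,0]],[[0,0,-0.8],[0,0,0]],[[0,0,-0.5],[0,0,0]],[[0,-0.7,0],[0,0,0]],[[0,-0.7,0],[0,0,0]],[[0,-0.4,0],[0,0,0]],[[0,0,0],[0,0,0]],[[0,0,0],[0,0,0]]]}'
python3 - <<'E'
from h import *
im=env.get_image("top");w=pts(im)
cv2.imwrite("pics/end.png",cv2.resize(im["pixels"][160:260,160:480],None,fx=2.5,fy=2.5)[:,:,::-1])
for n,c in (("tray",(492,284)),("L",(548,-308)),("R",(526,-389))):
    k=(abs(w[...,0]-c[0])<40)&(abs(w[...,1]-c[1])<40)&(w[...,2]>70)&(w[...,2]<110);print(n,k.sum(),np.nanmedian(w[k],0).round(1) if k.any() else "")
E
```

```text
clock: 35.6
tcp_pos: [491.7, 284.5, 37.4]
tcp_rot: [-3.142, 0.0, 1.571]
contact_force: [-0.5, 0.5, -0.3]
gripper_width: 50.3
grip_force: 0.0
clock: 37.1
tcp_pos: [384.5, 284.6, 242.1]
tcp_rot: [3.14, -0.001, 1.571]
contact_force: [-0.6, -0.1, -1.2]
gripper_width: 50.4
grip_force: 0.0
tray 50 [491.7 281.8  84.6]
L 48 [ 548.  -307.2   87.7]
R 0
```

View pics/end.png

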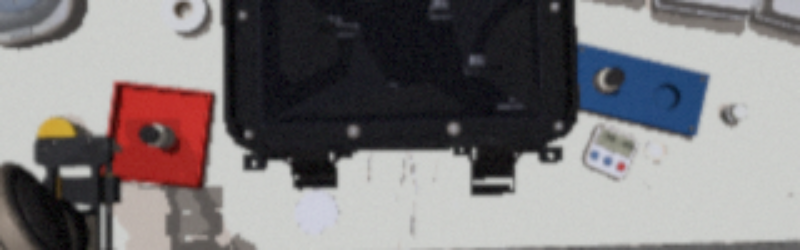

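The final view shows the hard cartridge upright in the tray at (155,135) and the good one in the left well at (608,78). The right well at (668,97) is empty, and the timer, vial and cup are in place.

```bash
python3 -c "
from plant import env
print(env.job_done())"
```

```text
the job is handed in; nothing more can be done
None
```

Job handed in at about 37 s: the left cartridge is good (about 5 N at the red band) and stays in its well; the right one is hard (first hold only about 11 N, so I pressed it again and held 12 N) and stands upright in the red tray, with the timer, vial and cup looking undisturbed in the last picture.

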